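# Put the loose fishing tackle back where it belongs

### The arm

A 6-joint arm with a two-finger parallel gripper is mounted at the origin on the work surface. World frame = base frame: x ahead of the robot, y to its left, z up, the work surface at z = 0. Lengths are in m, angles in rad, forces in N, time in s.
With the tool pointing down it reaches from about 0.35 to 0.975 m from the base axis. Payload 7.1 kg.
Tool frame: the origin (TCP) lies midway between the tips of the shut fingers; the grasp point (between the pads) lies 19 mm behind it (hold_point_z is the x of the grasp point in the tool frame, in m); x points along the fingers, y is the direction in which the jaws open and shut, and the axes are right-handed (so a half turn about x gives the same grasp; the last joint's range is limited). The gripper opens to 88 mm and grips with 3 to 60 N. Pads are 20 mm wide; open, the fingers measure 115 mm over their backs; the gripper's body (75 mm by 178 mm) begins 61 mm behind the grasp point.
Start: joints at [1.323, 0.423, 1.63, -0, 1.089, -0.019], TCP at [0.142, 0.609, 0.223] pointing down, gripper open.
Joint ranges: [-3, 3], [-0.9, 2.11], [0.09, 2.58], [-1.31, 4.45], [0.11, 2.69], [-2.54, 2.54]. Speed limits (rad/s): [2.39, 2.39, 3.01, 3.14, 3.14, 3.14].

### API

Orientations are given as a 3x3 rotation matrix whose columns are the frame's x, y, z axes.
In Python, from station import * gives the robot as it stands. Calls block until the motion is done:
- move_pose(position, orientation): joint-space move of the TCP to a pose.
- move_l(position, frame=None, rate=0.15, contact_N=None): straight line of the TCP; frame=None keeps the orientation; rate is the mean speed in m/s. With contact_N (N) it stops when the force on the tool has changed by that much, and returns True; else False.
- move_joints(angles): joint-space move.
- release() and gripper_close(force=None): open the fingers fully, or close them until they stop; force is the grip in N (None keeps the last).
- dwell(seconds).
- ik(position, orientation): joint angles nearest the present ones, or None.
- get_state(): the state.
- capture(name): name is "scene" or "top" or "wrist"; returns a dict with "color" (480x640x3 uint8, red, green, blue), "z_map" (480x640 float32, m along the optical axis (not along the pixel's ray), 0 where there is no reading), "fx", "fy", "cx", "cy" (pixels), "xyz" and "rotation" of the camera in the world; the wrist camera has in their place "tool_from_camera" (4x4, takes a point from camera to tool coordinates, whose origin is the TCP and whose axes are the tool frame's). Camera axes: x right, y down, z forward; pixel columns grow to the right and rows downward; lengths in m; the calibration is good to about 2 mm. A picture is of the moment at which its call begins: read the wrist's pose just before it.
A pose or a line that the arm cannot do raises PlanningError and nothing moves.
- close_job(): hands the job in, once; it reports no verdict.
Trained networks look in the newest picture that a camera, given by its name, has taken for a name from the list of things; names that differ only in an ending like _2 or _b are one class to them, and where a whole thing is asked for, a point or a joint stands for the part that bears it (a point fixed in the world has none). Each returns a list of dicts, best first, with "p" (0 to 1); they miss things now and then, are a little off and sometimes report something else, mostly with a low value. They report only what shows in the picture. A call takes as long as a camera call. They do not tell look-alikes from the thing itself.
- look_for(query, camera): "rect" ([left, top, right, bottom] in pixels, round what is visible of it).
- cut_out(query, camera): "pixels" (480x640 bool, what is visible of it) and "rect" ([left, top, right, bottom] in pixels, round what is visible of it).
The state is a dict: "time": time; "joint_pos": joint angles; "qd": joint speeds; "effort": joint torques, N m; "tool_pos": TCP position; "orientation": TCP orientation; "force": force on the tool from outside, world axes, zero at the start; "moment": the same for the moment, N m; "finger_gap": finger opening in m.
Only numpy, scipy, OpenCV 4.12 (cv2) and the standard library are available. Lean on these libraries where they do the work, as an engineer would, in place of code of your own. Each camera call takes 0.05 s, during which the arm holds its last target. There are 200 camera calls.

### The job

Tidy the loose tackle away: lay the long plug lure lengthwise in the long green box and the short plug lure lengthwise in the short green box, stand both line spools upright side by side in the square wooden tray, and stand the lead sinker upright in the round metal dish. Everything must end up flat on the floor of its own container.

Things in the scene. Friction and masses are not known exactly. Their poses are not given: they have to be found in the camera images.
- long_plug: Long plug lure: plain wooden fish-shaped body 100 mm long, 26 mm wide and 26 mm high over its thickest part (from 31 mm before to 15 mm behind the origin), tapering to both ends, lying keel down; it does not roll. Loose, about 40 g. Origin on its underside at mid-length; own x runs along its length (nose at -x, tail at +x), own y across it, own z up.
- short_plug: Short plug lure: the same plain wood and shape but 62 mm long, 26 mm wide and 26 mm high over its thickest part (from 19 mm before to 9 mm behind the origin), lying keel down. Loose, about 25 g. Origin on its underside at mid-length; own x along its length (nose at -x), own z up.
- wide_spool: Wide low line spool, standing on end: cylinder 50 mm in diameter, 28 mm high, white flanges, grey line. Loose, about 45 g. Origin at the centre of its underside, own z up along its axis.
- slim_spool: Slim tall line spool, standing on end: cylinder 28 mm in diameter, 42 mm high, white flanges, grey line. Loose, about 25 g. Origin at the centre of its underside, own z up along its axis.
- sinker: Lead sinker: dark grey block, 30 by 30 mm square, its sides upright to 26 mm height, then a short cone to 38 mm and a thin brass eye to 45 mm. Loose, about 240 g. Origin at the centre of its underside, own x and y square to its flat sides, own z up.
- long_box: Long green open fly box with a white floor, 140 mm (own x) by 80 mm (own y) outside, 132 by 72 mm inside, walls 4 mm thick, rim 16 mm above the table, inner floor 4 mm above the table. Fixed to the table. Origin at the centre of its underside, own z up.
- short_box: Short green open fly box with a white floor, 96 mm (own x) by 80 mm (own y) outside, 88 by 72 mm inside, walls 4 mm thick, rim 16 mm above the table, inner floor 4 mm above the table. Fixed to the table. Origin at the centre of its underside, own z up.
- spool_tray: Square open tray of pale wood, 128 by 128 mm outside, 118 by 118 mm inside, walls 5 mm thick, rim 18 mm above the table, inner floor 5 mm above the table; room for both spools side by side. Fixed to the table. Origin at the centre of its underside, own x and y square to its walls, own z up.
- dish: Round shallow metal dish, 112 mm across the rim, about 98 mm across its flat inner floor, walls 3 mm thick, rim 16 mm above the table, inner floor 5 mm above the table. Fixed to the table. Origin at the centre of its underside, own z up.
Mind the look-alikes: they are no part of the job. What is shaped like the dish but black or red is not meant.

How it is judged:
At the end, for the whole second after the job is handed in: Long plug in long box: within 32 mm along, 30 mm across, 0.4 rad of its length; short plug in short box: 25 mm, 30 mm, 0.5 rad. Both spools in tray: wide within 45, slim 55 mm of centre each way. Sinker within 40 mm of dish centre. All upright (0.2 rad), underside below 11 mm, at rest (z of long_plug in the frame of long_box between 0 and 0.011 m and angle between each of long_plug, short_plug, wide_spool, slim_spool, sinker's own z axis and vertical below 0.2 rad and linear speed of each of long_plug, short_plug, wide_spool, slim_spool, sinker below 0.02 m/s and angular speed of each of long_plug, short_plug, wide_spool, slim_spool, sinker below 0.3 rad/s and x of long_plug in the frame of long_box between -0.032 and 0.032 m and y of long_plug in the frame of long_box between -0.03 and 0.03 m and angle between the x axis of long_plug and the x axis of long_box, either way round below 0.4 rad and z of short_plug in the frame of short_box between 0 and 0.011 m and x of short_plug in the frame of short_box between -0.025 and 0.025 m and y of short_plug in the frame of short_box between -0.03 and 0.03 m and angle between the x axis of short_plug and the x axis of short_box, either way round below 0.5 rad and z of wide_spool in the frame of spool_tray between 0 and 0.011 m and x of wide_spool in the frame of spool_tray between -0.045 and 0.045 m and y of wide_spool in the frame of spool_tray between -0.045 and 0.045 m and z of slim_spool in the frame of spool_tray between 0 and 0.011 m and x of slim_spool in the frame of spool_tray between -0.055 and 0.055 m and y of slim_spool in the frame of spool_tray between -0.055 and 0.055 m and z of sinker in the frame of dish between 0 and 0.011 m and horizontal distance between sinker and dish below 0.04 m); the robot touches nothing.
It also fails if it takes over 120 s, if anything falls off the work surface, if the arm or the gripper's body presses on something with over 40 N, if the wrist force passes 120 N, or if a joint passes its speed limit or range.

## Working session

There is one attempt and no reset: what is moved stays moved. The work goes in short steps, each a Python script; the robot and the scene stay as the last script left them, time stands still between calls to the robot, and variables do not carry over. Pictures are saved under pics/ and viewed, about 12 in all and at most 16, crops included, and the job is handed in when it is done.

```bash
mkdir -p pics; ls; python3 - <<'E'
from station import *
import cv2
for n in ("top","scene"):
    c=capture(n); cv2.imwrite(f"pics/{n}1.png",c["color"][:,:,::-1])
    print(n,c["fx"],c["cx"],c["cy"],c["xyz"],c["rotation"])
s=get_state();print(s["time"],s["orientation"],s["finger_gap"])
E
```

```text
pics
top 540.8392619785947 317.08995996836745 240.80904433635266 [ 0.37082369 -0.03395067  1.11882504] [[-0.13925685 -0.9662306   0.21680855]
 [-0.99024744  0.13680269 -0.02636333]
 [-0.00418694 -0.21836539 -0.9758581 ]]
scene 533.8828680290967 326.33337340860544 250.48019969993683 [1.22591273 0.32051289 1.18062249] [[-0.50986843  0.73142707 -0.45282294]
 [ 0.86023652  0.43670413 -0.26321595]
 [ 0.00522638 -0.52374033 -0.85186193]]
0.1 [[-3.08279911e-04  2.26749463e-01  9.73953072e-01]
 [-1.30187611e-03  9.73952202e-01 -2.26749672e-01]
 [-9.99999105e-01 -1.33786860e-03 -5.05019022e-06]] 0.08807251627720573
```

View pics/top1.png

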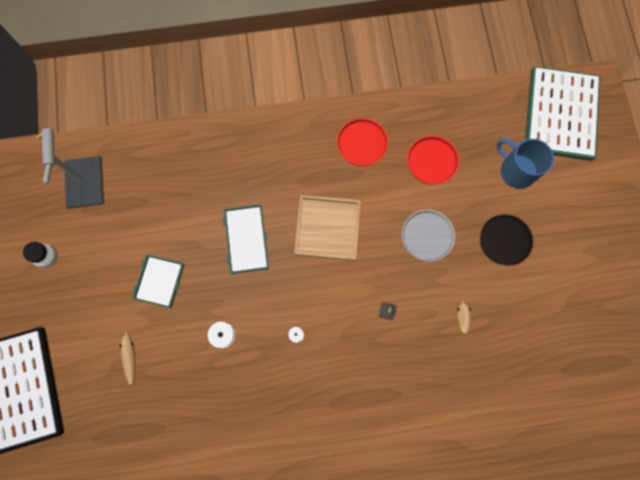

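View pics/scene1.png

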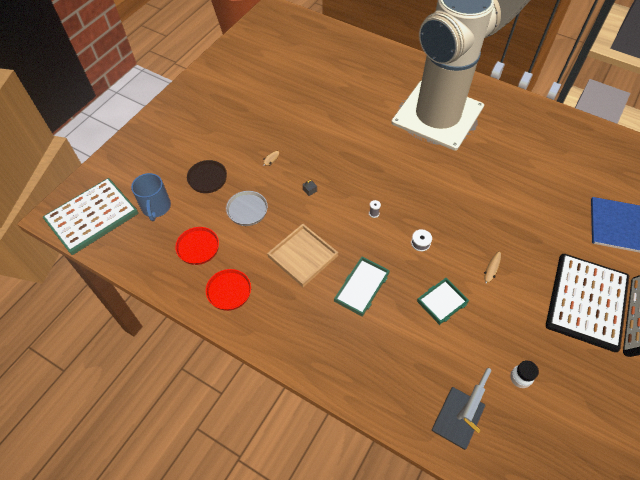

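The top view shows the long plug at (128,358), wide spool (221,335), slim spool (296,335), sinker (388,311) and short plug (464,317). The containers are the short box (159,281), long box (246,239), tray (328,227) and grey dish (428,235). The red and black dishes are decoys, and the scene view agrees.

```bash
cat > h.py <<'E'
from station import *
import numpy as np, cv2, json
def world(c):
    v,u=np.mgrid[:480,:640]; z=c["z_map"]
    p=np.stack([(u-c["cx"])/c["fx"]*z,(v-c["cy"])/c["fy"]*z,z],-1)
    return p@np.array(c["rotation"]).T+c["xyz"]
E
python3 - <<'E'
from h import *
ref=dict(long_plug=(128,358),short_plug=(464,317),wide_spool=(221,335),slim_spool=(296,335),sinker=(388,311),long_box=(246,239),short_box=(159,281),spool_tray=(328,227),dish=(428,235))
c=capture("top"); P=world(c)
print("table z",np.median(P[380:440,300:500,2]))
for n,(u,v) in ref.items():
    ds=cut_out(n,"top")
    ok=[d for d in ds if abs((d["rect"][0]+d["rect"][2])/2-u)<15 and abs((d["rect"][1]+d["rect"][3])/2-v)<15]
    if not ok: print(n,"missed",[(d["rect"],d["p"]) for d in ds]); continue
    d=ok[0]; m=d["pixels"]&(c["z_map"]>0); q=P[m]; zt=np.percentile(q[:,2],95)
    h=q[q[:,2]>(zt-.012 if "_plug" not in n else .006)] if 'box' not in n and n not in('dish','spool_tray') else q
    r=cv2.minAreaRect((h[:,:2]*1000).astype(np.float32))
    a=np.radians(r[2]); L=np.array(r[1])
    if L[0]<L[1]: a+=np.pi/2
    a=(a+np.pi/2)%np.pi-np.pi/2
    ax=np.array([np.cos(a),np.sin(a)]); s=(h[:,:2]-np.array(r[0])/1000)@ax
    print(n,round(d["p"],2),d["rect"],"ctr",np.round(r[0],1),"size",np.round(sorted(L),1),"ang",round(a,3),"ztop",round(zt,4),"mean-offset along ax mm",round(s.mean()*1000,1))
E
```

```text
table z -0.0005580088000556316
long_plug 0.74 [119.9, 333.4, 136.4, 384.2] ctr [429.8 342.6] size [26.6 99.2] ang -0.022 ztop 0.0262 mean-offset along ax mm 1.4
short_plug 0.64 [454.9, 301.6, 470.0, 333.9] ctr [ 418.  -335.4] size [26.1 56.5] ang -0.186 ztop 0.0269 mean-offset along ax mm 0.4
wide_spool 0.59 [210.6, 321.5, 235.4, 347.8] ctr [451.9 152.4] size [47.6 47.7] ang 1.439 ztop 0.0303 mean-offset along ax mm 0.5
slim_spool 0.59 [288.5, 327.4, 304.5, 342.9] ctr [431.3   5. ] size [25.5 25.7] ang 1.435 ztop 0.0447 mean-offset along ax mm -0.8
sinker missed []
long_box 0.85 [222.9, 201.1, 268.4, 274.7] ctr [647.  83.] size [ 87.3 147.5] ang -0.028 ztop 0.0163 mean-offset along ax mm -2.1
short_box 0.83 [134.8, 252.8, 184.2, 312.7] ctr [582.5 276.6] size [ 96.6 101.3] ang -0.391 ztop 0.0163 mean-offset along ax mm -0.6
spool_tray 0.94 [296.4, 193.0, 361.2, 262.4] ctr [643.7 -89.5] size [129.3 129.7] ang -0.237 ztop 0.0182 mean-offset along ax mm 0.1
dish 0.8 [400.9, 209.5, 454.1, 259.5] ctr [ 598.3 -297.1] size [109.3 109.4] ang -0.445 ztop 0.0155 mean-offset along ax mm 1.1
```

```bash
python3 - <<'E'
from h import *
c=capture("top"); P=world(c); img=c["color"].astype(int)
def rect(n,m):
    k,l,st,_=cv2.connectedComponentsWithStats(m.astype(np.uint8)); i=1+st[1:,4].argmax(); q=P[l==i]
    r=cv2.minAreaRect((q[:,:2]*1000).astype(np.float32)); a=np.radians(r[2])+(np.pi/2 if r[1][0]<r[1][1] else 0)
    w,V=np.linalg.eigh(np.cov(q[:,:2].T)); print(n,np.round(r[0],1),"mean",np.round(q[:,:2].mean(0)*1000,1),np.round(sorted(r[1]),1),"ang",round((a+np.pi/2)%np.pi-np.pi/2,3),"pca",round(np.arctan(V[1,1]/V[0,1]),3),"z",np.round(np.percentile(q[:,2],[5,50,95])*1000,1),len(q))
def win(u,v,s):
    w=np.zeros((480,640),bool); w[v-s:v+s,u-s:u+s]=1; return w
white=(img.min(2)>170); z=P[...,2]
rect("long_box",white&win(246,239,45)); rect("short_box",white&win(159,281,38))
rect("sinker top",(z>.018)&(c["z_map"]>0)&win(388,311,15))
rect("sinker",(z>.01)&(c["z_map"]>0)&win(388,311,15))
rect("long_plug",(z>.006)&win(128,358,35)); rect("short_plug",(z>.006)&win(464,317,25))
o=cv2.resize(np.hstack([c["color"][290:350,350:490],c["color"][325:385,80:140]]),None,fx=4,fy=4,interpolation=cv2.INTER_CUBIC)
cv2.imwrite("pics/crop.png",o[:,:,::-1])
E
```

```text
long_box [536.3  57.5] mean [643.1  84.2] [ 98.3 365.2] ang 0.242 pca 0.089 z [0.4 3.9 8.1] 2036
short_box [504.9 127.2] mean [579.4 274.3] [ 92.1 408.9] ang 1.099 pca 0.721 z [-0.1  3.7  7.4] 1389
sinker top [ 452.6 -186.1] mean [ 452.1 -184.9] [30.2 30.6] ang -0.378 pca 0.82 z [21.9 29.1 39.2] 228
sinker [ 452.7 -186.1] mean [ 451.9 -184.6] [30.3 30.6] ang -0.373 pca 1.165 z [19.7 28.6 39.2] 236
long_plug [381.1 172.1] mean [431.6 339.3] [ 97.8 400.9] ang 1.282 pca 0.555 z [13.  20.5 25.9] 554
short_plug [ 418.9 -338.3] mean [ 418.1 -335.3] [28.5 66.2] ang -0.047 pca -0.127 z [13.4 21.  26.7] 330
```

View pics/crop.png

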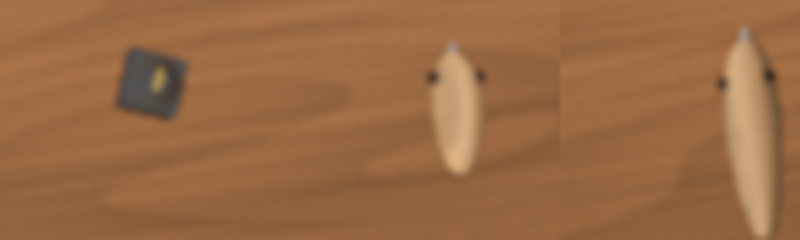

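```bash
cat >> h.py <<'E'
def R(b,xy):
    ref=np.arctan2(xy[1],xy[0]); b=ref+(b-ref+np.pi/2)%np.pi-np.pi/2
    return np.array([[0,np.cos(b),np.sin(b)],[0,np.sin(b),-np.cos(b)],[-1,0,0]])
def pick(xy,b,tip,force):
    O=R(b,xy); move_pose([*xy,.12],O); move_l([*xy,tip+.03],rate=.2); 
    hit=move_l([*xy,tip],rate=.06,contact_N=8); gripper_close(force); g=get_state()["finger_gap"]
    move_l([*xy,.13],rate=.2); s=get_state(); print("pick contact",hit,"gap",round(g,4),round(s["finger_gap"],4),"t",s["time"]); return s["finger_gap"]
def place(xy,b,tip):
    O=R(b,xy); move_pose([*xy,.12],O); move_l([*xy,tip+.02],rate=.2)
    hit=move_l([*xy,tip],rate=.04,contact_N=8); z=get_state()["tool_pos"][2]; release(); dwell(.2); move_l([*xy,.13],rate=.2)
    print("place contact",hit,"tipz",round(z,4),"t",get_state()["time"])
E
python3 - <<'E'
from h import *
c=capture("top"); P=world(c); img=c["color"].astype(int); z=P[...,2]
for n,u,v,s in(("long_box",246,239,45),("short_box",159,281,38)):
    m=np.zeros((480,640),bool); m[v-s:v+s,u-s:u+s]=1; m&=(img.min(2)>150)&(c["z_map"]>0)&(abs(z)<.02)
    q=P[m][:,:2]; r=cv2.minAreaRect((q*1000).astype(np.float32)); w,V=np.linalg.eigh(np.cov(q.T))
    print(n,r,"mean",q.mean(0),"pca",np.arctan(V[1,1]/V[0,1]),np.sqrt(12*w))
m=np.zeros((480,640),bool); m[325:390,105:150]=1; q=P[m&(z>.006)&(c["z_map"]>0)][:,:2]; w,V=np.linalg.eigh(np.cov(q.T))
a=np.arctan(V[1,1]/V[0,1]); e=V[:,1]*np.sign(V[0,1]); s=q@e; mid=(s.max()+s.min())/2
print("plug",q.mean(0),a,np.ptp(s))
ctr=q.mean(0)+e*(mid-(q.mean(0)@e)); g=ctr+.008*e; print(ctr,g)
pick(g,a+np.pi/2,.007,20)
E
```

```text
long_box ((644.144775390625, 83.66360473632812), (73.42926788330078, 134.3763885498047), 89.6918716430664) mean [0.64405737 0.08442824] pca -0.004897120686405903 [0.07248821 0.13110197]
short_box ((579.6856079101562, 273.36456298828125), (74.2401351928711, 89.3282470703125), 68.5368881225586) mean [0.57996876 0.27499985] pca -0.3568374762556999 [0.07015377 0.08859115]
plug [0.43174603 0.34056765] 0.036905438274438665 0.10347436656866454
[0.43186798 0.34057216] [0.43986253 0.34086733]
pick contact False gap 0.0258 0.0259 t 5.1833
```

```bash
python3 - <<'E'
from h import *
h=np.pi/2
place([.652,.084],h-.005,.0175)
# short plug: nose +x, angle ~-.15
a=-.155; g=np.array([.418,-.3355])+.003*np.array([np.cos(a),np.sin(a)])
if pick(g,a+h,.008,20)>.015:
    a=-.365; p=np.array([.580,.274])
    place(p,a+h,.0185)
c=capture("top"); cv2.imwrite("pics/t2.png",cv2.resize(c["color"][180:400,80:500],None,fx=1.9,fy=1.9)[:,:,::-1])
E
```

```text
place contact False tipz 0.0174 t 9.6083
pick contact False gap 0.0261 0.0261 t 14.675
place contact False tipz 0.0184 t 20.0917
```

View pics/t2.png

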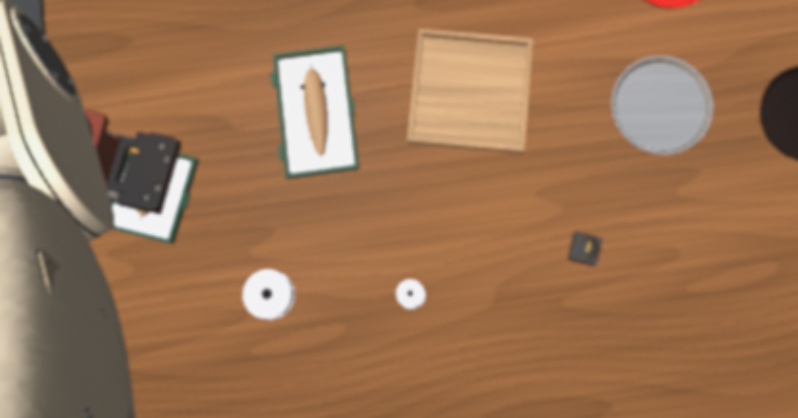

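The long plug lies centred in the long box. The arm hides the short box for now. Next come the spools and the sinker.

```bash
python3 - <<'E'
from h import *
h=np.pi/2; T=np.array([.6437,-.0895]); a=-.237; ex=np.array([np.cos(a),np.sin(a)])
# tray angle: check other representative too (square)
if pick([.4519,.1524],.3,.013,15)>.04: place(T-.027*ex,a+h,.0195)
if pick([.4313,.005],.0,.013,12)>.02: place(T+.033*ex,a+h,.0195)
if pick([.4526,-.1858],-.375,.007,40)>.02: place([.598,-.297],-.375,.0175)
move_pose([.142,.609,.3],R(1.3,(.142,.609)))
c=capture("top"); cv2.imwrite("pics/t3.png",cv2.resize(c["color"][180:400,80:500],None,fx=1.9,fy=1.9)[:,:,::-1])
c=capture("scene"); cv2.imwrite("pics/s3.png",c["color"][130:350,200:520].repeat(2,0).repeat(2,1)[:,:,::-1])
E
```

```text
pick contact False gap 0.0499 0.0496 t 23.5083
place contact False tipz 0.0194 t 27.7
pick contact False gap 0.0275 0.0279 t 31.8833
place contact False tipz 0.0193 t 36.3417
pick contact False gap 0.03 0.0301 t 40.5583
place contact False tipz 0.0173 t 44.4417
```

View pics/t3.png

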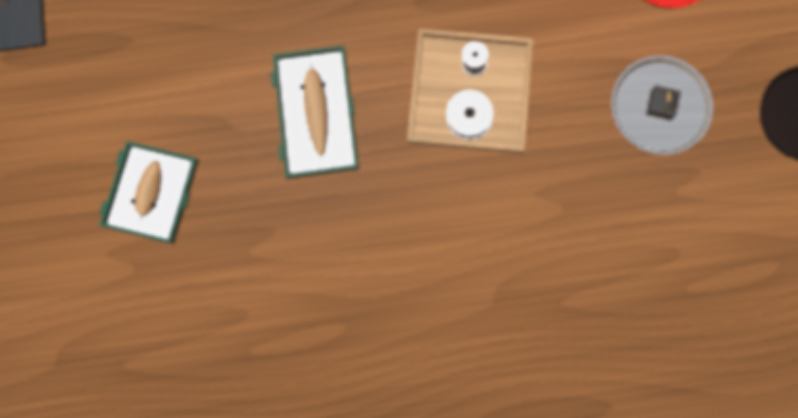

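View pics/s3.png

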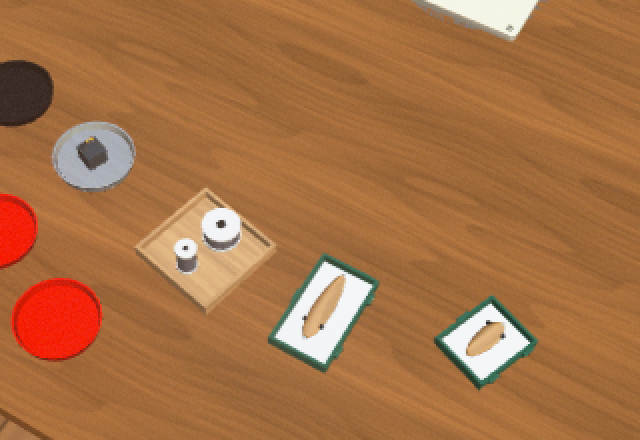

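All five items sit in their containers. One last height check before I hand in.

```bash
python3 - <<'E'
from h import *
c=capture("top"); P=world(c); z=P[...,2]
for n,u,v,s,f,H in(("long_plug",246,239,18,4,26),("short_plug",158,279,13,4,26),("wide",327,239,14,5,28),("slim",330,210,8,5,42),("sinker",429,234,12,5,45)):
    m=np.zeros((480,640),bool); m[v-s:v+s,u-s:u+s]=1; q=P[m&(c["z_map"]>0)&(z>.02)]
    print(n,"top mm",np.round(np.percentile(q[:,2],[90,98])*1000,1),"expected",f+H,"ctr",np.round(q[:,:2].mean(0),3))
print(get_state()["time"]); close_job()
E
```

```text
long_plug top mm [29.9 31.5] expected 30 ctr [0.642 0.081]
short_plug top mm [29.3 30.9] expected 30 ctr [0.58  0.271]
wide top mm [34.9 36.3] expected 33 ctr [ 0.614 -0.084]
slim top mm [48.9 51.2] expected 47 ctr [ 0.672 -0.099]
sinker top mm [42.2 47.6] expected 50 ctr [ 0.596 -0.295]
48.1667
the job is handed in; nothing more can be done
```

All five pieces are in their own containers and the job is handed in. The robot's clock read about 48 s of the 120 s allowed.

- **Grasps:** every grip closed to the expected width: 26 mm on both plugs, 50 and 28 mm on the spools, and 30 mm on the sinker. No contact stop triggered on any approach.
- **Positions:** the last pictures show both plugs lengthwise near the middle of their boxes. The spools stand apart in the tray, and the sinker is within a few millimetres of the dish centre.
- **Heights:** the plug tops measured within about 1.5 mm of what they should be flat on the floor.
    - **Spools:** they read 2–4 mm high, similar to the 2–3 mm excess they already showed on the table. I took that as depth error.
    - **Sinker:** its highest reading was 2.4 mm under the expected 50 mm. I put that down to how thin the eye is; it stands upright in both views.

I did not measure tilt or speed directly; I judged upright and still from the pictures. `cut_out` missed the sinker, so I located it from the depth map instead.

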